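# Hand the weighed bearing ball over the parts counter

### The arm

A 6-joint arm with a two-finger parallel gripper is mounted at the origin on the work surface. World frame = base frame: x ahead of the robot, y to its left, z up, the work surface at z = 0. Lengths are in mm, angles in rad, forces in N, time in s.
With the tool pointing down it reaches from about 325 to 850 mm from the base axis. Payload 15.5 kg.
Tool frame: the origin (TCP) lies at the centre of the arm's flange, where the gripper is bolted on; the fingertips stand 191 mm ahead of it and the grasp point (between the pads) lies 172 mm ahead of it; x points along the fingers, y is the direction in which the jaws open and shut, and the axes are right-handed (so a half turn about x gives the same grasp; the last joint's range is limited). The gripper opens to 91 mm and grips with 3 to 60 N. Pads are 32 mm wide; open, the fingers measure 118 mm over their backs; the gripper's body (76 mm by 178 mm) begins 60 mm behind the grasp point.
Start: joints at [-1.403, 0.494, 1.345, -0, 1.302, -0.096], TCP at [162.971, -603.381, 404.715] pointing down, gripper open.
Joint ranges: [-2.91, 2.91], [-0.82, 2.16], [0.22, 2.67], [-1.22, 4.37], [0.12, 2.79], [-3.08, 3.08]. Speed limits (rad/s): [1.89, 1.89, 2.57, 3.01, 3.01, 3.01].

### API

Orientations are given as a unit quaternion [w, x, y, z].
In Python, from workcell import readout, camera, close_job, cut_out gives the robot as it stands. The module is installed in compiled form; this text tells all that it offers.
- The arm moves only by the tool apply_moves, never from a script. Its argument "deltas" is a list of rows, each an object with "gripper": the finger opening in cm, from 0 to 9.12; "linear": the shift along the tool's x, y, z in cm, a list of three; "twist": the turn, a rotation vector about the tool's x, y, z in degrees, a list of three. A call has 1 to 5 rows; each row shifts and turns the commanded pose from where the row before left it, along the tool's axes as they then stand; what a row does not reach is not made up. A row lasts 1/10 s, in which the tool goes at most 50 mm and 8.59 degrees, less where a joint would pass 70% of its speed; a pose out of reach is approached as far as the arm can. A call is refused whole if a number of a shift passes 5 or a number of a turn 8.59, either way. A call with a gripper value outside its range is refused whole. The fingers move at their own pace and stop on an object; the grip force is fixed at half the most. Time passes only in rows, so rows that do not move let the fingers close. It gives the time, the measured TCP pose, the force and the opening at its end, in the units of the state.
- readout.get_state(): the state, without advancing time (a new reading comes with each control period).
- camera(name): name is "scene" or "top" or "wrist"; returns a dict with "frame" (420x560x3 uint8, red, green, blue), "z_map" (420x560 float32, mm along the optical axis (not along the pixel's ray), 0 where there is no reading), "camera_matrix" (3x3 intrinsics, pixels), "view" (4x4, takes a point from world to camera coordinates). Camera axes: x right, y down, z forward; pixel columns grow to the right and rows downward; lengths in mm; the calibration is good to about 2 mm. A picture is of the moment at which its call begins.
- close_job(): hands the job in, once; it reports no verdict.
Trained networks look in the newest picture that a camera, given by its name, has taken for a name from the list of things; names that differ only in an ending like _2 or _b are one class to them, and where a whole thing is asked for, a point or a joint stands for the part that bears it (a point fixed in the world has none). Each returns a list of dicts, best first, with "p" (0 to 1); they miss things now and then, are a little off and sometimes report something else, mostly with a low value. They report only what shows in the picture. A call takes as long as a camera call.
- cut_out(label, camera): "region" (420x560 bool, what is visible of it) and "point" ([row, column] in pixels, amid what is visible of it).
The state is a dict: "t": time; "joints": joint angles; "dq": joint speeds; "joint_efforts": joint torques, N m; "eef_pos": TCP position; "tool_rot": TCP orientation; "wrist_force": force on the tool from outside, world axes, zero at the start; "torque": the same for the moment, N m; "grip_width": finger opening in mm.
Only numpy, scipy, OpenCV 4.12 (cv2) and the standard library are available. Lean on these libraries where they do the work, as an engineer would, in place of code of your own. Each camera call takes 0.05 s, during which the arm holds its last target. There are 200 camera calls.

### The job

A loose bearing ball has been weighed in the two-handled steel dish on the counter scale: lift the dish off the scale by one handle and carry it over the ribbed rubber mat, giving it about a quarter turn so that you hold it by the handle nearest you while the free handle points straight at the customer, square across the mat to its far edge. Keep the dish level and the ball in the middle the whole time, never rolling out past the ring pressed into the dish's bottom, and leave everything else on the counter alone. Finish still holding it: stop level and still, the dish's underside about 10 cm above the middle of the mat, for the customer to take, without setting it down or letting go.

Things in the scene. Friction and masses are not known exactly. Their poses are not given: they have to be found in the camera images.
- dish: round shallow stainless dish, 157 mm across the rim, 25 mm high, about 0.22 kg, standing on the scale's platform, with two equal black bar handles on opposite sides. Origin: centre of its underside (the flat foot, 84 mm across); z up; x runs through both handles. The inside is hollowed like part of a sphere of 320 mm radius, its lowest point 2.5 mm above the origin; a ring 60 mm across is pressed into the bottom round the middle
- grip_a (a point): middle of the handle on the dish's +x side: an upright black plastic bar, 16 mm thick (along the dish's x), 76 mm long (along the dish's y), 28 mm high; its middle is 113 mm from the dish's axis and 44 mm above the dish's underside, its underside 5 mm above the rim; 27 mm clear of the rim, joined to it by two 7 mm steel stubs 56 mm apart, under its ends. x, y and z as for the dish
- grip_b (a point): middle of the equal handle on the dish's -x side; either handle may be used
- ball_center (a point): centre of the loose steel bearing ball, 22 mm across, 0.044 kg, which starts at rest near the middle of the dish and rolls freely: tilt or sudden movement sends it off the middle
- scale: counter scale, fixed, grey, 280 x 220 mm; its flat steel platform, 180 x 200 mm with its top 55 mm above the counter, carries the dish. Origin: on the counter under the middle of the platform; the console with display (under 50 mm high, 93 to 178 mm from the origin) is on its -x side
- mat: fixed black ribbed rubber mat, 200 mm (x) by 250 mm (y), 4 mm thick, on the counter. Origin: centre of its underside; its x axis points across the counter to the customer's side, away from the robot
- bearing: bystander: ball bearing lying flat, 52 mm across, 15 mm high; origin at the centre of its underside
- spark_plug: bystander: spark plug lying down, 82 mm long along its x, 20 mm high; origin under its middle
- wrench: bystander: spanner lying flat, 170 mm long; origin under its middle
- oil_filter: bystander: white oil filter, 76 mm across, 93 mm high; origin at the centre of its underside
- carton: bystander: cardboard carton, 90 x 150 x 55 mm; origin at the centre of its underside
- fluid_bottle: bystander: yellow bottle, 64 mm across, 160 mm high; origin at the centre of its underside

How it is judged:
By the outcome, as a careful person would: the job done as asked, in the order asked, and still so for the second after the job is handed in, while the arm keeps its last pose, push and grip.
It also fails if it takes over 58 s, if anything falls off the work surface, if the arm or the gripper's body presses on something with over 40 N, if the wrist force passes 120 N, or if a joint passes its speed limit or range.

## Working session

There is one attempt and no reset: what is moved stays moved. The work goes in short steps, Python scripts to look and compute and a tool call to move; the robot and the scene stay as the last step left them, time stands still between calls to the robot, and variables do not carry over. Pictures are saved under pics/ and viewed, about 8 in all and at most 12, crops included, and the job is handed in when it is done.

Besides the shell and the picture viewer there is one more tool, called after ">>>" in YAML: its name, and indented under it one key for each argument. apply_moves: Moves the arm, as the interface text tells. Its arguments: {"type":"object","properties":{"deltas":{"type":"array","items":{"type":"object","properties":{"gripper":{"type":"number"},"linear":{"type":"array","items":{"type":"number"}},"twist":{"type":"array","items":{"type":"number"}}}}}},"required":["deltas"]}

```bash
mkdir -p pics; cat > h.py <<'E'
import numpy as np, cv2
from workcell import readout, camera, close_job, cut_out
def pts(c,m):
    K=c["camera_matrix"];r,q=np.nonzero(m&(c["z_map"]>0));z=c["z_map"][r,q]
    P=np.stack([(q-K[0,2])*z/K[0,0],(r-K[1,2])*z/K[1,1],z,np.ones_like(z)])
    return (np.linalg.inv(c["view"])@P)[:3].T
E
python3 - <<'E'
from h import *
np.set_printoptions(precision=1,suppress=True)
s=readout.get_state();print(s["t"],s["eef_pos"],s["tool_rot"],s["grip_width"])
ims=[]
for n in("top","scene"):
    c=camera(n);ims.append(c["frame"])
    cv2.imwrite(f"pics/{n}0.png",c["frame"][...,::-1])
    for l in("dish","grip_a","ball_center","scale","mat","bearing","spark_plug","wrench","oil_filter","carton","fluid_bottle"):
        for d in cut_out(l,n)[:3]:
            if d["p"]<.3: continue
            p=pts(c,d["region"])
            if len(p): print(n,l,round(d["p"],2),np.round(d["point"]),len(p),np.median(p,0),p.min(0),p.max(0))
E
```

```text
0.0 [ 162.9 -603.2  404.1] [-0.1 -0.7 -0.1  0.7] 91.42922087570318
top dish 0.75 [243. 396.] 4112 [ 510.3 -229.7   63.9] [ 434.1 -395.8   -1.8] [590.2 -99.  117.3]
top grip_a 0.95 [250. 390.] 4106 [ 509.6 -228.7   63.8] [ 433.3 -390.7   -1.8] [587.7 -99.  117.3]
top ball_center 0.38 [240. 388.] 51 [ 512.8 -222.6   77. ] [ 505.4 -230.9   68.6] [ 522.4 -214.6   82.3]
top scale 0.82 [274. 380.] 6153 [ 424.4 -207.3   45. ] [ 331.1 -352.8   -3.8] [ 622.3 -107.   113.1]
top mat 0.72 [234. 209.] 7407 [543.2 222.    4.4] [430.2  85.8  -3.5] [660.9 359.5  11.2]
top bearing 0.75 [276. 295.] 392 [432.9   3.9  12.9] [403.9 -23.7  -3.9] [462.7  30.8  19. ]
top spark_plug 0.7 [194. 287.] 131 [643.8  12.   16.3] [612.1  -2.7   5.7] [683.6  24.4  23.3]
top wrench 0.97 [149. 244.] 385 [763.5 122.3   7.3] [747.5  39.8  -1. ] [782.6 183.   13.2]
top oil_filter 0.73 [243.  91.] 1126 [525.6 492.1  86.4] [489.9 469.5  -2.1] [564.9 570.4  96.6]
top carton 0.73 [142. 374.] 2452 [ 763.7 -200.3   54.6] [ 714.5 -302.8   -3.4] [ 833.1 -124.7   60.8]
top fluid_bottle 0.64 [150. 181.] 761 [730.7 265.5 109.2] [710
[... 723 characters left out ...]
  20. ]
scene spark_plug 0.45 [247. 274.] 104 [644.1   7.3  13.6] [609.5  -5.   -3.6] [678.9  26.3  21.6]
scene wrench 0.88 [255. 327.] 378 [766.9 106.7   4.8] [748.8  22.9  -4.4] [786.2 188.1  11.6]
scene wrench 0.67 [210. 218.] 246 [436.3   4.8  10.6] [406.9 -20.3  -4.8] [462.8  32.   20. ]
scene oil_filter 0.68 [137. 348.] 694 [542.4 487.8  66.3] [494.3 467.9  -5.3] [569.9 547.4  98.2]
scene oil_filter 0.41 [258. 179.] 3079 [ 507.  -218.8   61.8] [ 396.9 -346.7   -5.4] [589.8 -47.8 118.7]
scene carton 0.68 [329. 250.] 2798 [ 779.9 -213.2   52. ] [ 693.2 -285.6   -4.7] [ 826.3 -118.    60.3]
scene fluid_bottle 0.63 [205. 365.] 878 [754.4 259.4  90.9] [692.8 241.7  -6.6] [777.9 414.1 162.3]
```

View pics/top0.png

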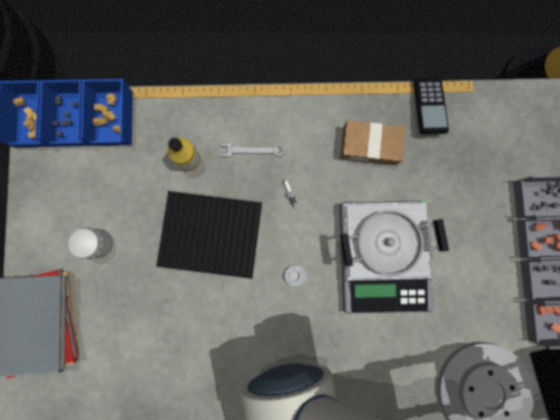

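View pics/scene0.png

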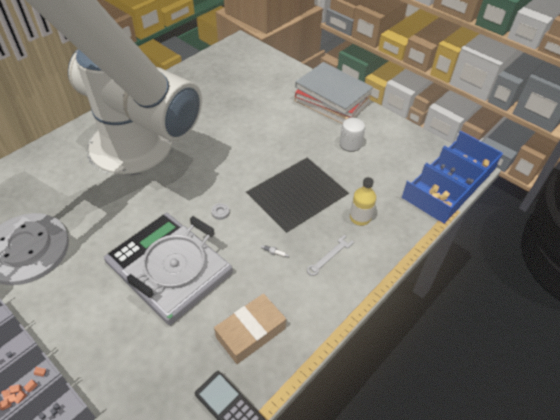

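The top view shows the dish at about (row 243, col 388), with handles at cols 347 and 441. The mat is at (234, 209), slightly skewed. The scene view agrees, and the ball is near the middle of the dish. Next I'll measure the axes.

```bash
python3 - <<'E'
from h import *
from scipy.spatial.transform import Rotation as R
np.set_printoptions(precision=2,suppress=True)
s=readout.get_state();q=s["tool_rot"];M=R.from_quat([*q[1:],q[0]]).as_matrix();print(M)
for n in("top","scene"):
    c=camera(n);p=pts(c,np.ones((420,560),bool))
    h=p[(p[:,2]>100)&(p[:,2]<122)&(abs(p[:,0]-510)<90)&(abs(p[:,1]+225)<150)]
    a=h[h[:,1]>-225];b=h[h[:,1]<-225]
    f=lambda x:(x[:,:2].min(0)+x[:,:2].max(0))/2
    for x in(a,b):
        print(n,len(x),cv2.minAreaRect(x[:,:2].astype(np.float32)),x[:,2].mean())
    A,B=[np.array(cv2.minAreaRect(x[:,:2].astype(np.float32))[0]) for x in(a,b)]
    print("mid",(A+B)/2,"dist",np.linalg.norm(A-B),"ang",np.degrees(np.arctan2(*(A-B)[::-1])))
    g=c["frame"].astype(int).sum(2);P=None
    d=cut_out("mat",n)[0]["region"]; d=d&(g<150)
    x=pts(c,d);x=x[x[:,2]<14];print("mat",len(x),cv2.minAreaRect(x[:,:2].astype(np.float32)),np.median(x[:,2]))
    # robust: pixel-contour rect projected to z=4
    k=cv2.morphologyEx(d.astype(np.uint8),cv2.MORPH_OPEN,np.ones((3,3)));cs,_=cv2.findContours(k,0,1);cs=max(cs,key=cv2.contourArea)
    K=c["camera_matrix"];V=np.linalg.inv(c["view"])
    u=cs[:,0].astype(float);r=np.c_[(u[:,0]-K[0,2])/K[0,0],(u[:,1]-K[1,2])/K[1,1],np.ones(len(u))]@V[:3,:3].T
    w=V[:3,3]+r*((4-V[2,3])/r[:,2])[:,None];print("mat2",cv2.minAreaRect(w[:,:2].astype(np.float32)))
E
```

```text
[[-0.    0.26 -0.97]
 [ 0.   -0.97 -0.26]
 [-1.   -0.    0.  ]]
top 254 ((496.76422119140625, -111.05850219726562), (75.44924926757812, 17.316669464111328), 7.273359775543213) 111.80961900486318
top 279 ((525.1780395507812, -334.7206726074219), (75.55007934570312, 17.79701042175293), 6.88692045211792) 111.00083013145753
mid [ 510.97 -222.89] dist 225.45977811206444 ang 97.24001607763601
mat 6952 ((543.1854858398438, 221.29800415039062), (243.02601623535156, 193.15713500976562), 81.47154998779297) 4.489418144539002
mat2 ((543.1593017578125, 221.22059631347656), (242.83029174804688, 192.8394775390625), 81.52062225341797)
scene 179 ((499.31793212890625, -109.30854797363281), (75.23139953613281, 18.99658966064453), 8.49325180053711) 108.99697776158332
scene 220 ((527.1932983398438, -334.0852966308594), (76.96427917480469, 17.526227951049805), 6.869401931762695) 109.2127904340501
mid [ 513.26 -221.7 ] dist 226.4986154004211 ang 97.06936063396351
mat 0 ((0.0, 0.0), (0.0, 0.0), 0.0) nan
  return _methods._mean(a, axis=axis, dtype=dtype,
  ret = ret.dtype.type(ret / rcount)
Traceback (most recent call last):
ValueError: max() iterable argument is empty
```

>>> apply_moves:
  deltas:
    - {"linear":[0,-1.94,-2.26],"twist":[0,0,0],"gripper":3.6}
    - {"linear":[0,-1.94,-2.26],"twist":[0,0,0],"gripper":3.6}
    - {"linear":[0,-1.94,-2.26],"twist":[0,0,0],"gripper":3.6}
    - {"linear":[0,-1.94,-2.26],"twist":[0,0,0],"gripper":3.6}
    - {"linear":[0,-1.94,-2.26],"twist":[0,0,0],"gripper":3.6}

```text
t: 1.9
eef_pos: [247.3, -479.2, 404.8]
tool_rot: [0.093, 0.701, 0.093, -0.701]
wrist_force: [0.4, 0.6, 1.1]
grip_width: 54.0
```

>>> apply_moves:
  deltas:
    - {"linear":[0,-1.94,-2.26],"twist":[0,0,0],"gripper":3.6}
    - {"linear":[0,-1.94,-2.26],"twist":[0,0,0],"gripper":3.6}
    - {"linear":[0,-1.94,-2.26],"twist":[0,0,0],"gripper":3.6}
    - {"linear":[0,-1.94,-2.26],"twist":[0,0,0],"gripper":3.6}
    - {"linear":[0,-1.94,-2.26],"twist":[0,0,0],"gripper":3.6}

```text
t: 2.4
eef_pos: [331.1, -356.1, 404.9]
tool_rot: [0.093, 0.701, 0.093, -0.701]
wrist_force: [-0.3, -1.0, -0.7]
grip_width: 35.9
```

>>> apply_moves:
  deltas:
    - {"linear":[0,-1.94,-2.26],"twist":[0,0,0],"gripper":3.6}
    - {"linear":[0,-1.94,-2.26],"twist":[0,0,0],"gripper":3.6}
    - {"linear":[0,-1.94,-2.26],"twist":[0,0,0],"gripper":3.6}
    - {"linear":[0,-1.94,-2.26],"twist":[0,0,0],"gripper":3.6}
    - {"linear":[0,-1.94,-2.26],"twist":[0,0,0],"gripper":3.6}

```text
t: 2.9
eef_pos: [414.9, -233.0, 404.9]
tool_rot: [0.093, 0.701, 0.093, -0.701]
wrist_force: [-0.3, 0.5, 0.1]
grip_width: 35.9
```

>>> apply_moves:
  deltas:
    - {"linear":[0,-1.94,-2.26],"twist":[0,0,0],"gripper":3.6}
    - {"linear":[0,-1.94,-2.26],"twist":[0,0,0],"gripper":3.6}
    - {"linear":[0,-1.94,-2.26],"twist":[0,0,0],"gripper":3.6}
    - {"linear":[0,-1.94,-2.26],"twist":[0,0,0],"gripper":3.6}
    - {"linear":[0,-1.94,-2.26],"twist":[0,0,0],"gripper":3.6}

```text
t: 3.4
eef_pos: [498.8, -109.8, 404.8]
tool_rot: [0.093, 0.701, 0.093, -0.701]
wrist_force: [-0.2, -0.1, -0.8]
grip_width: 36.2
```

>>> apply_moves:
  deltas:
    - {"linear":[1.5,0,0],"twist":[2,0,0],"gripper":3.6}
    - {"linear":[1.5,0,0],"twist":[2,0,0],"gripper":3.6}
    - {"linear":[1.5,0,0],"twist":[2,0,0],"gripper":3.6}
    - {"linear":[1,0,0],"twist":[1.9,0,0],"gripper":3.6}
    - {"linear":[0,0,0],"twist":[0,0,0],"gripper":3.6}

```text
t: 3.9
eef_pos: [497.9, -110.8, 348.7]
tool_rot: [-0.044, -0.705, -0.045, 0.706]
wrist_force: [0.0, 0.0, 0.9]
grip_width: 36.3
```

```bash
cat > st.py <<'E'
from h import *
from scipy.spatial.transform import Rotation as R
np.set_printoptions(precision=3,suppress=True)
def st():
    s=readout.get_state();q=s["tool_rot"];M=R.from_quat([*q[1:],q[0]]).as_matrix()
    print(round(s["t"],2),s["eef_pos"],"yaw",np.degrees(np.arctan2(M[1,1],M[0,1])),"tilt x",M[:,0],"w",s["grip_width"],"F",s["wrist_force"],"T",s["torque"],"j",s["joints"]);return s,M
E
python3 - <<'E'
from st import *
st()
c=camera("wrist");cv2.imwrite("pics/w1.png",c["frame"][...,::-1])
p=pts(c,np.ones((420,560),bool))
h=p[(p[:,2]>103)&(p[:,2]<122)&(abs(p[:,0]-505)<90)&(abs(p[:,1]+225)<150)]
for x in(h[h[:,1]>-225],h[h[:,1]<-225]):
    if len(x)>20: print(len(x),cv2.minAreaRect(x[:,:2].astype(np.float32)),np.median(x[:,2]))
E
```

```text
3.9 [ 497.876 -110.811  348.692] yaw -82.81859118058102 tilt x [-0.002  0.001 -1.   ] w 36.30765989806541 F [0.043 0.009 0.882] T [ 0.042 -0.009  0.045] j [-0.336  0.403  1.695 -0.     1.046  1.109]
2036 ((497.8100891113281, -112.16259765625), (75.0176773071289, 15.687223434448242), 6.776498317718506) 111.74310750693589
31 ((501.4437255859375, -331.1640625), (10.592523574829102, 1.9297749996185303), 12.826717376708984) 104.15722284241286
```

View pics/w1.png

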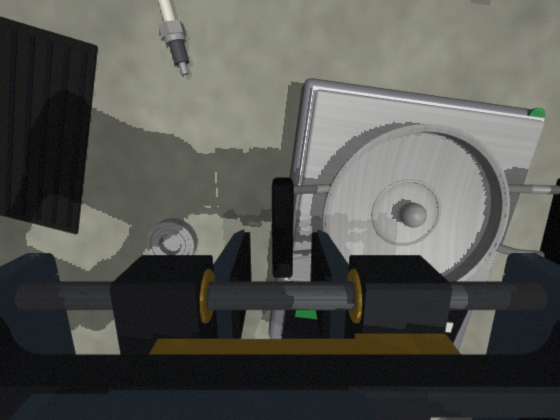

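The wrist view shows the handle (cols 273–292, rows 178–275) between the open jaws, and the ball is inside the ring. I'll descend and close.

>>> apply_moves:
  deltas:
    - {"linear":[1.2,0.1,0],"twist":[0,0,0],"gripper":3.6}
    - {"linear":[1.2,0,0],"twist":[0,0,0],"gripper":3.6}
    - {"linear":[1.2,0,0],"twist":[0,0,0],"gripper":3.6}
    - {"linear":[1.2,0,0],"twist":[0,0,0],"gripper":3.6}
    - {"linear":[1,0,0],"twist":[0,0,0],"gripper":3.6}

```text
t: 4.45
eef_pos: [498.2, -112.0, 290.7]
tool_rot: [-0.044, -0.706, -0.045, 0.706]
wrist_force: [0.1, -0.1, -0.3]
grip_width: 36.1
```

>>> apply_moves:
  deltas:
    - {"linear":[0.9,0,0],"twist":[0,0,0],"gripper":3.6}
    - {"linear":[0.7,0,0],"twist":[0,0,0],"gripper":3.6}
    - {"linear":[0.4,0,0],"twist":[0,0,0],"gripper":3.6}
    - {"linear":[0,0,0],"twist":[0,0,0],"gripper":3.0}
    - {"linear":[0,0,0],"twist":[0,0,0],"gripper":2.7}

```text
t: 4.95
eef_pos: [498.4, -112.0, 271.9]
tool_rot: [0.045, 0.706, 0.044, -0.706]
wrist_force: [0.1, -0.1, 0.5]
grip_width: 27.2
```

>>> apply_moves:
  deltas:
    - {"gripper":2.5,"linear":[0,0,0],"twist":[0,0,0]}
    - {"gripper":2.3,"linear":[0,0,0],"twist":[0,0,0]}
    - {"gripper":2.1,"linear":[0,0,0],"twist":[0,0,0]}
    - {"gripper":2.0,"linear":[0,0,0],"twist":[0,0,0]}
    - {"gripper":1.9,"linear":[0,0,0],"twist":[0,0,0]}

```text
t: 5.45
eef_pos: [498.3, -111.9, 271.8]
tool_rot: [0.045, 0.706, 0.044, -0.706]
wrist_force: [-0.4, 0.2, -0.4]
grip_width: 19.3
```

>>> apply_moves:
  deltas:
    - {"gripper":1.8,"linear":[0,0,0],"twist":[0,0,0]}
    - {"gripper":1.7,"linear":[0,0,0],"twist":[0,0,0]}
    - {"gripper":1.6,"linear":[0,0,0],"twist":[0,0,0]}
    - {"gripper":1.5,"linear":[0,0,0],"twist":[0,0,0]}
    - {"gripper":1.2,"linear":[0,0,0],"twist":[0,0,0]}

```text
t: 5.95
eef_pos: [498.3, -111.9, 271.7]
tool_rot: [-0.044, -0.706, -0.045, 0.706]
wrist_force: [0.3, -0.0, 0.9]
grip_width: 16.0
```

>>> apply_moves:
  deltas:
    - {"gripper":0,"linear":[0,0,0],"twist":[0,0,0]}
    - {"gripper":0,"linear":[0,0,0],"twist":[0,0,0]}
    - {"gripper":0,"linear":[0,0,0],"twist":[0,0,0]}
    - {"gripper":0,"linear":[0,0,0],"twist":[0,0,0]}
    - {"gripper":0,"linear":[0,0,0],"twist":[0,0,0]}

```text
t: 6.45
eef_pos: [498.3, -111.9, 271.7]
tool_rot: [-0.044, -0.706, -0.044, 0.706]
wrist_force: [0.5, 0.9, -0.2]
grip_width: 15.5
```

```bash
cat > ball.py <<'E'
from st import *
def look(save=None):
    s,M=st()
    gp=s["eef_pos"]+M@[172,0,0]
    dc=gp+M@[0,113,0]*1.0
    print("dish centre from arm",dc[:2])
    c=camera("wrist")
    if save: cv2.imwrite(save,c["frame"][...,::-1])
    p=pts(c,np.ones((420,560),bool)); r=np.hypot(*(p[:,:2]-dc[:2]).T)
    # in dish frame: u along tool y (away from handle), v along tool z
    u=(p-dc)@M[:,1];v=(p-dc)@M[:,2]
    und=gp[2]-44
    m=(r<72)&(abs(p[:,2]-und-15)<30)
    # fit sphere-bowl: z = z0 + a u + b v + (r^2)/640, excluding ball by robust loop
    w=m.copy()
    for _ in range(6):
        A=np.c_[np.ones(w.sum()),u[w],v[w]];k=np.linalg.lstsq(A,p[w,2]-r[w]**2/640,rcond=None)[0]
        e=p[:,2]-r**2/640-k[0]-k[1]*u-k[2]*v;w=m&(abs(e)<3)
    print("bowl n",w.sum(),"z0-und",k[0]-und,"tilt deg u,v (apparent)",np.degrees(k[1:]))
    b=m&(e>9)&(r<65)
    print("ball n",b.sum(),"u,v",np.median(u[b]),np.median(v[b]) if b.any() else None)
    # rim
    rm=(p[:,2]>und+17)&(p[:,2]<und+40)&(r>70)&(r<90)
    if rm.sum()>30:
        A=np.c_[np.ones(rm.sum()),u[rm],v[rm]];print("rim plane",rm.sum(),np.linalg.lstsq(A,p[rm,2]-und,rcond=None)[0]*[1,57.3,57.3])
    return c
E
python3 -c "
from ball import *
look('pics/w2.png')"
```

```text
6.45 [ 498.286 -111.932  271.725] yaw -82.78874002901141 tilt x [-0.  0. -1.] w 15.548505707956709 F [ 0.537  0.855 -0.185] T [ 0.293 -0.005 -0.015] j [-0.338  0.518  1.771  0.     0.853  1.107]
dish centre from arm [ 512.468 -224.028]
bowl n 24288 z0-und 0.7795063107130034 tilt deg u,v (apparent) [-0.063 -0.281]
ball n 1012 u,v -1.341836444101867 -2.735139224298019
rim plane 3634 [20.96  -1.287 -1.512]
```

View pics/w2.png

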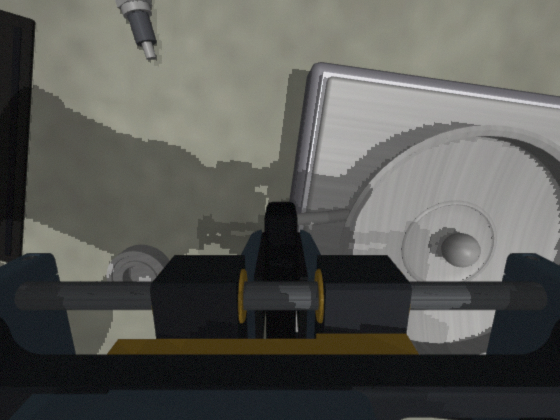

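Gripped at 15.5 mm. I'll lift gently and then check the level.

>>> apply_moves:
  deltas:
    - {"gripper":0,"linear":[-0.04,0,0],"twist":[0,0,0]}
    - {"gripper":0,"linear":[-0.06,0,0],"twist":[0,0,0]}
    - {"gripper":0,"linear":[-0.08,0,0],"twist":[0,0,0]}
    - {"gripper":0,"linear":[-0.1,0,0],"twist":[0,0,0]}
    - {"gripper":0,"linear":[-0.1,0,0],"twist":[0,0,0]}

```text
t: 7.0
eef_pos: [498.3, -112.0, 275.6]
tool_rot: [-0.044, -0.706, -0.044, 0.706]
wrist_force: [-0.1, 0.3, -2.2]
grip_width: 15.7
```

>>> apply_moves:
  deltas:
    - {"gripper":0,"linear":[-0.1,0,0],"twist":[0,0,0]}
    - {"gripper":0,"linear":[-0.1,0,0],"twist":[0,0,0]}
    - {"gripper":0,"linear":[-0.1,0,0],"twist":[0,0,0]}
    - {"gripper":0,"linear":[-0.08,0,0],"twist":[0,0,0]}
    - {"gripper":0,"linear":[-0.04,0,0],"twist":[0,0,0]}

```text
t: 7.5
eef_pos: [498.3, -112.0, 279.8]
tool_rot: [0.044, 0.706, 0.044, -0.706]
wrist_force: [-0.9, -0.1, -2.9]
grip_width: 15.8
```

```bash
python3 -c "
from ball import *
look()"
```

```text
7.5 [ 498.302 -111.954  279.805] yaw -82.78556904295453 tilt x [ 0. -0. -1.] w 15.763002609976345 F [-0.942 -0.14  -2.856] T [ 0.267  0.065 -0.025] j [-0.338  0.505  1.764  0.     0.873  1.107]
dish centre from arm [ 512.507 -224.061]
bowl n 24252 z0-und 0.6548929988442325 tilt deg u,v (apparent) [-0.138 -0.295]
ball n 1005 u,v -1.3562696411592183 -2.770325906871714
rim plane 3614 [20.947 -1.327 -1.468]
```

Still level, with a 0.07° change, and the ball hasn't moved. I'll lift to travel height and plan the carry.

>>> apply_moves:
  deltas:
    - {"gripper":0,"linear":[-0.1,0,0],"twist":[0,0,0]}
    - {"gripper":0,"linear":[-0.25,0,0],"twist":[0,0,0]}
    - {"gripper":0,"linear":[-0.4,0,0],"twist":[0,0,0]}
    - {"gripper":0,"linear":[-0.5,0,0],"twist":[0,0,0]}
    - {"gripper":0,"linear":[-0.5,0,0],"twist":[0,0,0]}

```text
t: 8.05
eef_pos: [498.3, -111.9, 297.7]
tool_rot: [0.045, 0.706, 0.044, -0.706]
wrist_force: [-0.2, 0.3, -3.0]
grip_width: 15.7
```

>>> apply_moves:
  deltas:
    - {"gripper":0,"linear":[-0.5,0,0],"twist":[0,0,0]}
    - {"gripper":0,"linear":[-0.5,0,0],"twist":[0,0,0]}
    - {"gripper":0,"linear":[-0.5,0,0],"twist":[0,0,0]}
    - {"gripper":0,"linear":[-0.4,0,0],"twist":[0,0,0]}
    - {"gripper":0,"linear":[-0.25,0,0],"twist":[0,0,0]}

```text
t: 8.55
eef_pos: [498.3, -111.9, 319.2]
tool_rot: [0.045, 0.706, 0.044, -0.706]
wrist_force: [-0.4, 0.9, -2.1]
grip_width: 15.9
```

>>> apply_moves:
  deltas:
    - {"gripper":0,"linear":[-0.1,0,0],"twist":[0,0,0]}
    - {"gripper":0,"linear":[0,0,0],"twist":[0,0,0]}
    - {"gripper":0,"linear":[0,0,0],"twist":[0,0,0]}

```text
t: 8.85
eef_pos: [498.2, -111.9, 319.6]
tool_rot: [-0.044, -0.706, -0.045, 0.706]
wrist_force: [0.7, 0.9, -2.1]
grip_width: 15.9
```

```bash
cat > plan.py <<'E'
from ball import *
look()
s,M=st();N=80
y0=np.arctan2(M[1,1],M[0,1]);y1=np.radians(-8.5)
d=lambda y:np.array([np.cos(y),np.sin(y)])
h=np.array(s["eef_pos"][:2]);c0=h+113*d(y0);c1=np.array([543.2,221.3])
yaw=y0
out=[]
for k in range(1,N+1):
    t=k/N;q=10*t**3-15*t**4+6*t**5
    Y=y0+q*(y1-y0);H=c0+q*(c1-c0)-113*d(Y);D=H-h
    a=round(D@d(yaw)/10,2);b=round(D@np.array([np.sin(yaw),-np.cos(yaw)])/10,2);w=round(-np.degrees(Y-yaw),2)
    h=h+10*a*d(yaw)+10*b*np.array([np.sin(yaw),-np.cos(yaw)]);yaw-=np.radians(w)
    out.append((a,b,w))
for i in range(0,N,5): print(i//5,out[i:i+5])
print(h,np.degrees(yaw),c1-113*d(y1))
E
python3 plan.py
```

```text
8.85 [ 498.235 -111.944  319.563] yaw -82.78718432144483 tilt x [-0.  0. -1.] w 15.857553905610184 F [ 0.67   0.863 -2.091] T [ 0.319 -0.003 -0.01 ] j [-0.338  0.444  1.726  0.     0.972  1.107]
dish centre from arm [ 512.377 -224.034]
bowl n 24255 z0-und 0.6255075949459012 tilt deg u,v (apparent) [-0.138 -0.281]
ball n 1014 u,v -1.2526681927288956 -2.7472669054531935
rim plane 3613 [20.891 -1.312 -1.446]
8.9 [ 498.236 -111.921  319.541] yaw -82.78798314223303 tilt x [-0.  0. -1.] w 15.817564793711506 F [ 0.953 -0.153 -3.375] T [ 0.238 -0.009  0.017] j [-0.338  0.444  1.726  0.     0.972  1.107]
0 [(np.float64(-0.0), np.float64(0.0), np.float64(-0.0)), (np.float64(-0.01), np.float64(0.0), np.float64(-0.01)), (np.float64(-0.01), np.float64(0.0), np.float64(-0.03)), (np.float64(-0.03), np.float64(0.01), np.float64(-0.05)), (np.float64(-0.05), np.float64(0.0), np.float64(-0.07))]
1 [(np.float64(-0.06), np.float64(0.01), np.float64(-0.12)), (np.float64(-0.1), np.float64(0.01), np.float64(-0.15)), (np.float64(-0.11), np.float64(0.02), np.float64(-0.21)), (np.float64(-0.15), np.float64(0.0
[... 3572 characters left out ...]
42)), (np.float64(-0.02), np.float64(-0.14), np.float64(-0.37))]
14 [(np.float64(-0.02), np.float64(-0.12), np.float64(-0.3)), (np.float64(-0.02), np.float64(-0.1), np.float64(-0.25)), (np.float64(-0.01), np.float64(-0.09), np.float64(-0.2)), (np.float64(-0.0), np.float64(-0.06), np.float64(-0.16)), (np.float64(-0.01), np.float64(-0.04), np.float64(-0.11))]
15 [(np.float64(-0.0), np.float64(-0.04), np.float64(-0.08)), (np.float64(-0.01), np.float64(-0.01), np.float64(-0.05)), (np.float64(0.0), np.float64(-0.02), np.float64(-0.03)), (np.float64(0.0), np.float64(0.0), np.float64(-0.01)), (np.float64(0.0), np.float64(0.0), np.float64(0.0))]
[431.43  238.008] -8.497983142233041 [431.441 238.002]
```

>>> apply_moves:
  deltas:
    - {"gripper":0,"linear":[0,-0.01,0],"twist":[-0.01,0,0]}
    - {"gripper":0,"linear":[0,-0.01,0],"twist":[-0.03,0,0]}
    - {"gripper":0,"linear":[0,-0.03,0.01],"twist":[-0.05,0,0]}
    - {"gripper":0,"linear":[0,-0.05,0],"twist":[-0.07,0,0]}
    - {"gripper":0,"linear":[0,-0.06,0.01],"twist":[-0.12,0,0]}

```text
t: 9.4
eef_pos: [497.9, -110.3, 319.7]
tool_rot: [0.046, 0.706, 0.046, -0.706]
wrist_force: [0.6, 0.1, -2.0]
grip_width: 15.9
```

>>> apply_moves:
  deltas:
    - {"gripper":0,"linear":[0,-0.1,0.01],"twist":[-0.15,0,0]}
    - {"gripper":0,"linear":[0,-0.11,0.02],"twist":[-0.21,0,0]}
    - {"gripper":0,"linear":[0,-0.15,0.02],"twist":[-0.25,0,0]}
    - {"gripper":0,"linear":[0,-0.18,0.02],"twist":[-0.3,0,0]}
    - {"gripper":0,"linear":[0,-0.21,0.03],"twist":[-0.36,0,0]}

```text
t: 9.9
eef_pos: [495.8, -102.9, 319.7]
tool_rot: [-0.054, -0.705, -0.054, 0.705]
wrist_force: [0.5, 0.6, -2.5]
grip_width: 16.3
```

>>> apply_moves:
  deltas:
    - {"gripper":0,"linear":[0,-0.25,0.02],"twist":[-0.43,0,0]}
    - {"gripper":0,"linear":[0,-0.28,0.03],"twist":[-0.48,0,0]}
    - {"gripper":0,"linear":[0,-0.32,0.03],"twist":[-0.55,0,0]}
    - {"gripper":0,"linear":[0,-0.36,0.03],"twist":[-0.61,0,0]}
    - {"gripper":0,"linear":[0,-0.39,0.03],"twist":[-0.68,0,0]}

```text
t: 10.4
eef_pos: [491.6, -87.3, 319.7]
tool_rot: [-0.071, -0.704, -0.071, 0.704]
wrist_force: [0.2, 1.0, -2.4]
grip_width: 15.8
```

>>> apply_moves:
  deltas:
    - {"gripper":0,"linear":[0,-0.44,0.03],"twist":[-0.75,0,0]}
    - {"gripper":0,"linear":[0,-0.46,0.02],"twist":[-0.81,0,0]}
    - {"gripper":0,"linear":[0,-0.51,0.02],"twist":[-0.88,0,0]}
    - {"gripper":0,"linear":[0,-0.54,0.01],"twist":[-0.95,0,0]}
    - {"gripper":0,"linear":[0,-0.57,0.01],"twist":[-1.01,0,0]}

```text
t: 10.9
eef_pos: [485.0, -62.8, 319.7]
tool_rot: [0.098, 0.7, 0.098, -0.7]
wrist_force: [0.4, -1.0, -2.0]
grip_width: 15.7
```

>>> apply_moves:
  deltas:
    - {"gripper":0,"linear":[0,-0.61,-0.01],"twist":[-1.08,0,0]}
    - {"gripper":0,"linear":[0,-0.63,-0.02],"twist":[-1.14,0,0]}
    - {"gripper":0,"linear":[0,-0.67,-0.03],"twist":[-1.19,0,0]}
    - {"gripper":0,"linear":[0,-0.69,-0.05],"twist":[-1.26,0,0]}
    - {"gripper":0,"linear":[0,-0.72,-0.07],"twist":[-1.32,0,0]}

```text
t: 11.4
eef_pos: [476.2, -30.6, 319.7]
tool_rot: [0.135, 0.694, 0.135, -0.694]
wrist_force: [0.3, 0.0, -1.8]
grip_width: 15.9
```

>>> apply_moves:
  deltas:
    - {"gripper":0,"linear":[0,-0.73,-0.09],"twist":[-1.36,0,0]}
    - {"gripper":0,"linear":[0,-0.76,-0.11],"twist":[-1.42,0,0]}
    - {"gripper":0,"linear":[0,-0.76,-0.13],"twist":[-1.47,0,0]}
    - {"gripper":0,"linear":[0,-0.79,-0.16],"twist":[-1.5,0,0]}
    - {"gripper":0,"linear":[0,-0.78,-0.18],"twist":[-1.55,0,0]}

```text
t: 11.9
eef_pos: [466.2, 7.0, 319.7]
tool_rot: [0.179, 0.684, 0.179, -0.684]
wrist_force: [-0.5, -0.7, -2.5]
grip_width: 15.9
```

>>> apply_moves:
  deltas:
    - {"gripper":0,"linear":[0,-0.8,-0.21],"twist":[-1.59,0,0]}
    - {"gripper":0,"linear":[0,-0.79,-0.24],"twist":[-1.62,0,0]}
    - {"gripper":0,"linear":[0,-0.8,-0.26],"twist":[-1.65,0,0]}
    - {"gripper":0,"linear":[0,-0.79,-0.29],"twist":[-1.68,0,0]}
    - {"gripper":0,"linear":[0,-0.78,-0.32],"twist":[-1.7,0,0]}

```text
t: 12.4
eef_pos: [456.1, 47.6, 319.7]
tool_rot: [-0.228, -0.669, -0.228, 0.669]
wrist_force: [-0.5, 0.3, -2.7]
grip_width: 15.5
```

>>> apply_moves:
  deltas:
    - {"gripper":0,"linear":[0,-0.76,-0.34],"twist":[-1.71,0,0]}
    - {"gripper":0,"linear":[0,-0.76,-0.37],"twist":[-1.73,0,0]}
    - {"gripper":0,"linear":[0,-0.73,-0.39],"twist":[-1.73,0,0]}
    - {"gripper":0,"linear":[0,-0.71,-0.42],"twist":[-1.74,0,0]}
    - {"gripper":0,"linear":[0,-0.7,-0.44],"twist":[-1.74,0,0]}

```text
t: 12.9
eef_pos: [447.0, 88.1, 319.7]
tool_rot: [-0.278, -0.65, -0.278, 0.65]
wrist_force: [-0.0, 0.1, -1.4]
grip_width: 15.6
```

>>> apply_moves:
  deltas:
    - {"gripper":0,"linear":[0,-0.66,-0.45],"twist":[-1.74,0,0]}
    - {"gripper":0,"linear":[0,-0.64,-0.48],"twist":[-1.73,0,0]}
    - {"gripper":0,"linear":[0,-0.6,-0.49],"twist":[-1.71,0,0]}
    - {"gripper":0,"linear":[0,-0.58,-0.5],"twist":[-1.7,0,0]}
    - {"gripper":0,"linear":[0,-0.55,-0.52],"twist":[-1.68,0,0]}

```text
t: 13.4
eef_pos: [439.8, 126.4, 319.7]
tool_rot: [0.325, 0.628, 0.325, -0.628]
wrist_force: [-0.4, -0.1, -3.1]
grip_width: 15.9
```

>>> apply_moves:
  deltas:
    - {"gripper":0,"linear":[0,-0.51,-0.52],"twist":[-1.65,0,0]}
    - {"gripper":0,"linear":[0,-0.48,-0.52],"twist":[-1.62,0,0]}
    - {"gripper":0,"linear":[0,-0.44,-0.53],"twist":[-1.58,0,0]}
    - {"gripper":0,"linear":[0,-0.41,-0.53],"twist":[-1.55,0,0]}
    - {"gripper":0,"linear":[0,-0.38,-0.52],"twist":[-1.51,0,0]}

```text
t: 13.9
eef_pos: [435.1, 160.3, 319.7]
tool_rot: [0.368, 0.604, 0.368, -0.604]
wrist_force: [-0.6, -0.8, -3.4]
grip_width: 16.0
```

>>> apply_moves:
  deltas:
    - {"gripper":0,"linear":[0,-0.35,-0.52],"twist":[-1.47,0,0]}
    - {"gripper":0,"linear":[0,-0.32,-0.51],"twist":[-1.42,0,0]}
    - {"gripper":0,"linear":[0,-0.28,-0.5],"twist":[-1.36,0,0]}
    - {"gripper":0,"linear":[0,-0.26,-0.49],"twist":[-1.32,0,0]}
    - {"gripper":0,"linear":[0,-0.23,-0.47],"twist":[-1.25,0,0]}

```text
t: 14.4
eef_pos: [432.4, 188.9, 319.7]
tool_rot: [-0.403, -0.581, -0.403, 0.581]
wrist_force: [0.4, -1.4, -1.6]
grip_width: 16.0
```

>>> apply_moves:
  deltas:
    - {"gripper":0,"linear":[0,-0.2,-0.45],"twist":[-1.2,0,0]}
    - {"gripper":0,"linear":[0,-0.18,-0.44],"twist":[-1.14,0,0]}
    - {"gripper":0,"linear":[0,-0.16,-0.41],"twist":[-1.08,0,0]}
    - {"gripper":0,"linear":[0,-0.14,-0.39],"twist":[-1.01,0,0]}
    - {"gripper":0,"linear":[0,-0.12,-0.37],"twist":[-0.94,0,0]}

```text
t: 14.9
eef_pos: [431.4, 210.9, 319.7]
tool_rot: [-0.43, -0.562, -0.43, 0.562]
wrist_force: [-0.1, -0.5, -1.5]
grip_width: 15.8
```

>>> apply_moves:
  deltas:
    - {"gripper":0,"linear":[0,-0.1,-0.35],"twist":[-0.88,0,0]}
    - {"gripper":0,"linear":[0,-0.09,-0.32],"twist":[-0.82,0,0]}
    - {"gripper":0,"linear":[0,-0.07,-0.29],"twist":[-0.75,0,0]}
    - {"gripper":0,"linear":[0,-0.06,-0.27],"twist":[-0.68,0,0]}
    - {"gripper":0,"linear":[0,-0.05,-0.25],"twist":[-0.61,0,0]}

```text
t: 15.4
eef_pos: [431.3, 226.0, 319.7]
tool_rot: [-0.448, -0.547, -0.448, 0.547]
wrist_force: [0.8, -0.6, -1.1]
grip_width: 15.8
```

>>> apply_moves:
  deltas:
    - {"gripper":0,"linear":[0,-0.05,-0.21],"twist":[-0.55,0,0]}
    - {"gripper":0,"linear":[0,-0.03,-0.2],"twist":[-0.48,0,0]}
    - {"gripper":0,"linear":[0,-0.03,-0.17],"twist":[-0.42,0,0]}
    - {"gripper":0,"linear":[0,-0.02,-0.14],"twist":[-0.37,0,0]}
    - {"gripper":0,"linear":[0,-0.02,-0.12],"twist":[-0.3,0,0]}

```text
t: 15.9
eef_pos: [431.4, 234.4, 319.7]
tool_rot: [-0.458, -0.539, -0.458, 0.539]
wrist_force: [0.2, -0.4, -1.1]
grip_width: 15.8
```

>>> apply_moves:
  deltas:
    - {"gripper":0,"linear":[0,-0.02,-0.1],"twist":[-0.25,0,0]}
    - {"gripper":0,"linear":[0,-0.01,-0.09],"twist":[-0.2,0,0]}
    - {"gripper":0,"linear":[0,0,-0.06],"twist":[-0.16,0,0]}
    - {"gripper":0,"linear":[0,-0.01,-0.04],"twist":[-0.11,0,0]}
    - {"gripper":0,"linear":[0,0,-0.04],"twist":[-0.08,0,0]}

```text
t: 16.4
eef_pos: [431.5, 237.7, 319.7]
tool_rot: [-0.461, -0.536, -0.461, 0.536]
wrist_force: [0.1, -0.7, -2.0]
grip_width: 15.9
```

>>> apply_moves:
  deltas:
    - {"gripper":0,"linear":[0,-0.01,-0.01],"twist":[-0.05,0,0]}
    - {"gripper":0,"linear":[0,0,-0.02],"twist":[-0.03,0,0]}
    - {"gripper":0,"linear":[0,0,0],"twist":[-0.01,0,0]}
    - {"gripper":0,"linear":[0,0,0],"twist":[0,0,0]}
    - {"gripper":0,"linear":[0,0,0],"twist":[0,0,0]}

```text
t: 16.9
eef_pos: [431.5, 238.0, 319.7]
tool_rot: [-0.462, -0.536, -0.462, 0.536]
wrist_force: [-0.0, -0.5, -2.3]
grip_width: 15.8
```

```bash
cat > fin.py <<'E'
from ball import *
import sys
look()
c=camera("top");cv2.imwrite(sys.argv[1],cv2.resize(c["frame"][130:340,60:340,::-1],None,fx=2.5,fy=2.5))
for n in("top","scene"):
    c=camera(n) if n=="scene" else c
    p=pts(c,np.ones((420,560),bool))
    h=p[(p[:,2]>148)&(p[:,2]<172)&(abs(p[:,0]-655)<35)&(abs(p[:,1]-205)<70)]
    if len(h)>20:
        b=cv2.minAreaRect(h[:,:2].astype(np.float32));print(n,"free handle",len(h),b,np.percentile(h[:,2],90))
        f=np.array(b[0])-[543.2,221.3];print("rel mat centre",np.linalg.norm(f),np.degrees(np.arctan2(f[1],f[0])))
    r=p[(p[:,2]>118)&(p[:,2]<140)&(np.hypot(p[:,0]-543,p[:,1]-221)<90)]
    print("dish circle",cv2.minEnclosingCircle(r[:,:2].astype(np.float32)))
E
python3 fin.py pics/t2.png
```

```text
16.9 [431.456 237.978 319.718] yaw -8.497371401108326 tilt x [-0. -0. -1.] w 15.753473999493961 F [-0.048 -0.496 -2.288] T [-0.004  0.168 -0.029] j [0.383 0.423 1.768 0.    0.951 0.531]
dish centre from arm [543.207 221.279]
bowl n 24208 z0-und 0.8509418807976488 tilt deg u,v (apparent) [-0.102 -0.4  ]
ball n 1004 u,v -0.8983032103653439 -2.035144849151544
rim plane 3673 [21.059 -1.351 -1.485]
top free handle 264 ((654.5283813476562, 203.90301513671875), (75.7096176147461, 16.056873321533203), 81.3526840209961) 162.7458596409387
rel mat centre 112.67947273493253 -8.881626388727282
dish circle ((543.5557861328125, 219.63992309570312), 89.44944763183594)
scene free handle 164 ((656.6041870117188, 203.3983154296875), (76.93548583984375, 19.43690299987793), 81.9023208618164) 160.52640141158992
rel mat centre 114.80844891489404 -8.970536663888435
dish circle ((543.1507568359375, 222.9085693359375), 89.11029815673828)
```

View pics/t2.png

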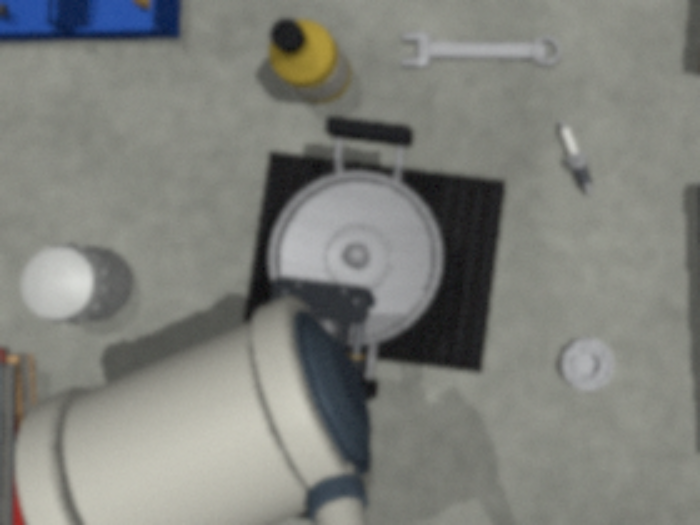

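The top view shows the dish over the mat, its free handle (about (372, 130) in the crop) pointing at the far edge and the ball centred at (355, 255). I'll let it settle and recheck before handing in.

>>> apply_moves:
  deltas:
    - {"gripper":0,"linear":[0,0,0],"twist":[0,0,0]}
    - {"gripper":0,"linear":[0,0,0],"twist":[0,0,0]}
    - {"gripper":0,"linear":[0,0,0],"twist":[0,0,0]}
    - {"gripper":0,"linear":[0,0,0],"twist":[0,0,0]}
    - {"gripper":0,"linear":[0,0,0],"twist":[0,0,0]}

```text
t: 17.55
eef_pos: [431.5, 238.0, 319.7]
tool_rot: [0.462, 0.536, 0.462, -0.536]
wrist_force: [-1.5, 0.6, -3.1]
grip_width: 15.8
```

>>> apply_moves:
  deltas:
    - {"gripper":0,"linear":[0,0,0],"twist":[0,0,0]}
    - {"gripper":0,"linear":[0,0,0],"twist":[0,0,0]}
    - {"gripper":0,"linear":[0,0,0],"twist":[0,0,0]}
    - {"gripper":0,"linear":[0,0,0],"twist":[0,0,0]}
    - {"gripper":0,"linear":[0,0,0],"twist":[0,0,0]}

```text
t: 18.05
eef_pos: [431.5, 238.0, 319.7]
tool_rot: [-0.462, -0.536, -0.462, 0.536]
wrist_force: [-0.0, 0.3, -1.8]
grip_width: 15.3
```

```bash
python3 -c "
from ball import *
look();print(close_job())"
```

```text
18.05 [431.465 237.987 319.722] yaw -8.495733543921952 tilt x [-0. -0. -1.] w 15.347934608570638 F [-0.011  0.267 -1.824] T [ 0.061  0.185 -0.034] j [ 0.383  0.423  1.768 -0.     0.951  0.531]
dish centre from arm [543.224 221.292]
bowl n 24183 z0-und 0.8554360355658446 tilt deg u,v (apparent) [-0.117 -0.391]
ball n 1001 u,v -0.9067572993582271 -2.1124168668289878
rim plane 3638 [21.113 -1.285 -1.436]
the job is handed in; nothing more can be done
None
```

I lifted the dish by its left handle and carried it over the mat with a 74° turn. I then handed the job in at about 18 s, still holding the dish.

**Position:** the dish centre is within about 1 mm of the measured mat centre. Its underside is at about z = 104 mm, which is 10 cm above the mat. This comes from the arm pose; the two fixed cameras agree to within about 2 mm.

**Direction:** the arm's yaw matches the mat's axis of -8.5°. The cameras put the free handle's bearing from the mat centre at -8.9°, about 0.4° off.

**Level and ball:** the dish's tilt changed by about 0.1° from when it stood on the scale, and the arm was still at hand-in. The ball was about 2 mm from the middle, well inside the 30 mm ring. I checked tilt and ball before and after the carry, not while it was moving.

**Failed check:** my rim-plane fit read about -1.3° and -1.4°, but it gave the same values on the scale, so I took it as camera bias. I used only its change, which was nil. No other check failed, and the other objects were not touched as far as the views show.

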